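# Pack out the tube block on the shaker

## Robot

A 6-joint arm with a two-finger parallel gripper is mounted at the origin on a cart in front of the work surface, level with it; the furniture and walls round the work are solid. World frame = base frame: x ahead of the robot, y to its left, z up, the work surface at z = 0. Lengths are in m, angles in degrees, forces in N, time in s.
With the tool pointing down it reaches from about 0.35 to 0.875 m from the base axis. Payload 4.2 kg.
Tool frame: the origin (TCP) lies between the finger pads; the fingertips stand 17 mm ahead of it and the grasp point (between the pads) lies 2 mm behind it; z points along the fingers, y is the direction in which the jaws open and shut (so a half turn about z gives the same grasp; the last joint's range is limited). The gripper opens to 87 mm and grips with 3 to 60 N. Pads are 19 mm wide; open, the fingers measure 117 mm over their backs; the gripper's body (75 mm by 190 mm) begins 51 mm behind the grasp point.
Start: joints at [-28.957, 22.042, 0.453, 0, -68.411, -14.817], TCP at [0.451, -0.432, 0.216] pointing down, gripper open.
Joint ranges: [-179.83, 179.83], [-69.29, 118.12], [-61.27, 80.66], [-181.25, 117.63], [-171.15, -9.14], [-177.46, 177.46]. Speed limits (degrees/s): [159.86, 159.86, 180, 180, 180, 180].

## Interface

Orientations are given as a 3x3 rotation matrix whose columns are the frame's x, y, z axes.
In Python, from station import r gives the robot as it stands.
- The arm moves only by the shell command python3 -m creep 'ROWS'. ROWS is JSON, a list of rows, each a list of 7 numbers: the opening, from 0 (shut) to 1 (fully open), then the shift along the tool's x, y, z scaled (see below), then the turn, a rotation vector about the tool's x, y, z scaled (see below). A call has 1 to 5 rows; each row is the pose to reach, as a shift and turn from the pose measured when the call began, along the tool's axes at that moment, turning the shorter way round; what a row does not reach only later rows make up. The controller multiplies each number of a shift by 300 mm and each number of a turn by 180 degrees. A row lasts 1/12 s, in which the tool goes at most 41.7 mm and 7.16 degrees, less where a joint would pass 70% of its speed; a pose out of reach is approached as far as the arm can. A call with a number of a shift or a turn outside -1 to 1 is refused whole. A call with a gripper value outside its range is refused whole. The fingers move at their own pace and stop on an object; the grip force is fixed at half the most. Time passes only in rows, so rows that repeat a pose let the fingers close. It gives the time, the measured TCP pose, the force and the opening at its end, in the units of the state.
- r.sense(): the state, without advancing time (a new reading comes with each control period).
- r.capture(name): name is "scene" or "top"; returns the picture (384x512x3 uint8, blue, green, red); there is no depth.
- r.camera_model(name): a dict with "mtx" (3x3 intrinsics, pixels), "R" (3x3) and "t" (3): a world point X has camera coordinates R X + t. Camera axes: x right, y down, z forward; pixel columns grow to the right and rows downward; lengths in m; the calibration is good to about 2 mm. A picture is of the moment at which its call begins. camera_model takes no time and is no camera call.
- r.finish_job(): hands the job in, once; it reports no verdict.
Trained networks look in the newest picture that a camera, given by its name, has taken for a name from the list of things; names that differ only in an ending like _2 or _b are one class to them, and where a whole thing is asked for, a point or a joint stands for the part that bears it (a point fixed in the world has none). Each returns a list of dicts, best first, with "score" (0 to 1); they miss things now and then, are a little off and sometimes report something else, mostly with a low value. They report only what shows in the picture. A call takes as long as a camera call. They do not tell look-alikes from the thing itself.
- r.recognise(camera, target): "rect" ([left, top, right, bottom] as shares, 0 to 1, of the picture: columns of its width, rows of its height, round what is visible of it).
- r.outline_of(camera, target): "pixels" (384x512 bool, what is visible of it) and "rect" ([left, top, right, bottom] as shares, 0 to 1, of the picture: columns of its width, rows of its height, round what is visible of it).
The state is a dict: "time_s": time; "joints": joint angles; "joint_velocities": joint speeds; "effort": joint torques, N m; "tcp_pos": TCP position; "ee_rot": TCP orientation; "wrist_force": force on the tool from outside, world axes, zero at the start; "moment": the same for the moment, N m; "gripper_width": opening from 0.0 (shut) to 1.0 (fully open).
Only numpy, scipy, OpenCV 4.12 (cv2) and the standard library are available. Lean on these libraries where they do the work, as an engineer would, in place of code of your own. Each camera call takes 0.05 s, during which the arm holds its last target.

## Task

The tube block on the shaker must not rattle. Try the grey packing strips from the rack in the gap between the block and the locked crossbar, near the middle of the crossbar's spring, until you find the one that goes all the way down to the platform and is held snugly by the spring; leave that one seated upright there and have the other two standing in the rack's slots. Do it by feel: never force a strip that will not go, and leave the timer, the bottle and the marker pen where they are.

Things in the scene. Friction and masses are not known exactly. Their poses are not given: they have to be found in the camera images.
- shaker: Platform shaker, white housing 196 x 172 mm, fixed. Origin: on the bench, straight below the middle of the tube block's flat face towards the gap; z up, x away from the dial side, y towards the block. Its platform's rubber mat has its top at z = 80 mm, aluminium round it from x = -92 to 92, y = -51 to 113 mm. The aluminium tube block stands at y = 0 to 100 mm, with a row of capped tubes in it at y = 84 mm up to z = 173 mm.
- block_foot (a point): Middle of the lower edge of that face of the tube block, on the platform, 80 mm above the shaker's origin, same axes. The block is rigid, x = -55 to +55 mm, 50 mm high. The gap lies on the -y side of the face; across it stands the aluminium crossbar, locked rigidly where the last user left it: the gap is 12.5 to 21 mm wide, different each time and not measured.
- block_top (a point): Middle of the upper edge of that face, 50 mm above the platform. The crossbar's top is 14 mm lower than this (36 mm above the platform); the bar is 170 mm along x and 16 mm thick, with black lock knobs at x = +-78 mm up to this height. A strip too thick for the gap stops on the crossbar's top.
- spring_level (a point): On the block's face, 18 mm above the platform: level with the widest part of the steel bow spring in the middle of the crossbar's face (x -18 to +18 mm). It bulges 3.7 mm into the gap, sloping back to the face 33 mm above the platform, and yields straight back: 2.5 N at first touch, 7 N when flat. The right strip takes about 2.5 to 12 N to push down or pull up; one too thin meets no push.
- rack: Pale wooden block 74 x 160 x 34 mm, fixed, with three equal slots in a row along its y at y = -52, 0 and +52 mm. Each slot is 50 mm along x, 22 mm wide along y and 26 mm deep (its floor 8 mm above the bench). Origin: centre of its underside; z up.
- strip_12: The thinnest packing strip. Flat upright piece of grey plastic, 12 mm thick along y (tab too): body 44 mm along x and 48 mm high, above it a tab 30 mm along x up to z = 90 mm; foot edges bevelled 2 mm at 45 degrees. Origin: centre of its underside, z up to the tab. About 60 g. Starts in one of the rack's slots, x along the slot, foot 8 mm above the bench.
- strip_15: The middle packing strip. Flat upright piece of grey plastic, 15 mm thick along y (tab too): body 44 mm along x and 48 mm high, above it a tab 30 mm along x up to z = 90 mm; foot edges bevelled 2 mm at 45 degrees. Origin: centre of its underside, z up to the tab. About 75 g. Starts in one of the rack's slots, x along the slot, foot 8 mm above the bench.
- strip_18: The thickest packing strip. Flat upright piece of grey plastic, 18 mm thick along y (tab too): body 44 mm along x and 48 mm high, above it a tab 30 mm along x up to z = 90 mm; foot edges bevelled 2 mm at 45 degrees. Origin: centre of its underside, z up to the tab. About 90 g. Starts in one of the rack's slots, x along the slot, foot 8 mm above the bench.
- timer: White bench timer, 62 x 62 x 19 mm, lying on the bench left of the shaker, near its dial; a bystander. Origin: centre of its underside.
- fix_bottle: White bottle with a blue cap, 44 mm wide, 115 mm high, standing behind the shaker; a bystander. Origin: centre of its underside.
- marker_pen: White marker pen with a blue cap, 135 mm long, lying left of the shaker; a bystander. Origin: centre of its underside.
Not all that is in view belongs to the job. Leave any yellow look-alike of the strip_15 alone.

How it is judged:
By the outcome, as a careful person would: the job done as asked, in the order asked, and still so for the second after the job is handed in, with the robot touching nothing.
It also fails if it takes over 72 s, if anything falls off the work surface, if the arm or the gripper's body presses on something with over 40 N, if the wrist force passes 120 N, or if a joint passes its speed limit or range.

## Working session

There is one attempt and no reset: what is moved stays moved. The work goes in short steps, Python scripts to look and compute and a shell command to move; the robot and the scene stay as the last step left them, time stands still between calls to the robot, and variables do not carry over. Pictures are saved under pics/ and viewed, and the job is handed in when it is done.

```bash
ls; mkdir -p pics
python3 - <<'E'
from station import r
import cv2,json
s=r.sense();print(s)
for n in("scene","top"):
    cv2.imwrite(f"pics/{n}0.png",r.capture(n))
    m=r.camera_model(n);print(n,m)
E
```

```text
pics
{'time_s': 0.0, 'joints': array([-2.89577112e+01,  2.20917611e+01,  3.80718014e-01, -2.87742526e-02,
       -6.84110951e+01, -1.48171497e+01]), 'joint_velocities': array([ 0.00951732, -0.04962126, -0.01520964,  0.00299547, -0.04107229,
       -0.0711259 ]), 'effort': array([-1.06644122e-03, -3.90667713e+01,  1.87405354e+01,  4.21991274e+00,
        1.09820001e-02, -1.96405563e-04]), 'tcp_pos': array([ 0.45086801, -0.43195152,  0.21475605]), 'ee_rot': array([[-6.91960124e-01, -7.21933862e-01, -1.63906976e-03],
       [-7.21935716e-01,  6.91958630e-01,  1.44066947e-03],
       [ 9.41003918e-05,  2.18018882e-03, -9.99997619e-01]]), 'wrist_force': array([ 0.28139031,  0.38492416, -0.5345306 ]), 'moment': array([-0.01623676, -0.03494609,  0.01408034]), 'gripper_width': 0.9997752674801499}
scene {'mtx': array([[359.03670821,   0.        , 251.58762912],
       [  0.        , 359.03670821, 187.48633002],
       [  0.        ,   0.        ,   1.        ]]), 'R': array([[ 0.9881749 , -0.15231331, -0.01763578],
       [-0.12590618, -0.74040143, -0.66026764],
       [ 0.08750999,  0.65468036, -0.7508233 ]]), 't': array([-0.56047067, -0.00580162,  1.15606809])}
top {'mtx': array([[468.07965202,   0.        , 265.3417771 ],
       [  0.        , 468.07965202, 194.0647703 ],
       [  0.        ,   0.        ,   1.        ]]), 'R': array([[-1.36389364e-02, -9.99906925e-01,  3.46399410e-04],
       [-9.97526079e-01,  1.35825669e-02, -6.89727103e-02],
       [ 6.89615857e-02, -1.28625686e-03, -9.97618487e-01]]), 't': array([-0.20093424,  0.5482459 ,  1.16365427])}
```

View pics/scene0.png

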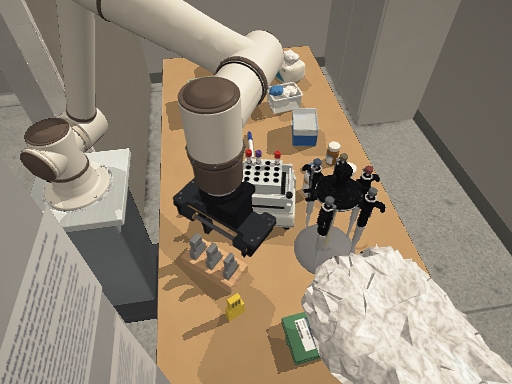

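View pics/top0.png

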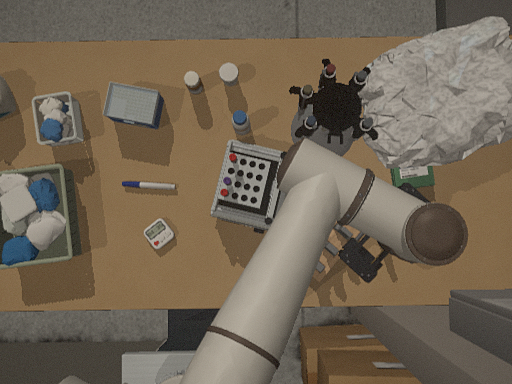

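Run:
```python
from station import r
import cv2,json
import numpy as np
for n,ts in(("top",["shaker","rack","strip_12","strip_15","strip_18","block_top","timer"]),("scene",["rack","shaker","strip_15"])):
  for t in ts:
    for d in r.outline_of(n,t)[:5]:
        q=np.array(d["rect"])*[512,384,512,384]
        m=d["pixels"].astype(np.uint8)
        print(n,t,round(d["score"],2),q.round(1),m.sum(), [np.round(x,1) for x in cv2.minAreaRect(cv2.findNonZero(m))] if m.any() else None)
print(r.sense()['time_s'])
```

```text
top shaker 0.81 [210.6 138.4 286.3 235.1] 5116 [array([251.7, 187.6]), array([71.1, 85.6]), np.float64(14.0)]
top rack 0.78 [314.8 224.7 359.4 279.4] 683 [array([329.9, 249.5]), array([25. , 64.2]), np.float64(38.4)]
top strip_12 0.57 [326.2 242.3 339.4 256.2] 131 [array([330.5, 249. ]), array([14.8,  9.2]), np.float64(45.0)]
top strip_12 0.51 [313.9 263.2 326.4 270.1] 64 [array([319.3, 267.8]), array([8.5, 7.8]), np.float64(45.0)]
top strip_12 0.42 [335.2 224.6 353.6 239.2] 175 [array([342.7, 231.3]), array([20.2, 10. ]), np.float64(36.9)]
top strip_15 0.57 [326.2 242.3 339.4 256.2] 131 [array([330.5, 249. ]), array([14.8,  9.2]), np.float64(45.0)]
top strip_15 0.51 [313.9 263.2 326.4 270.1] 64 [array([319.3, 267.8]), array([8.5, 7.8]), np.float64(45.0)]
top strip_15 0.42 [335.2 224.6 353.6 239.2] 175 [array([342.7, 231.3]), array([20.2, 10. ]), np.float64(36.9)]
top strip_18 0.57 [326.2 242.3 339.4 256.2] 131 [array([330.5, 249. ]), array([14.8,  9.2]), np.float64(45.0)]
top strip_18 0.51 [313.9 263.2 326.4 270.1] 64 [array([319.3, 267.8]), array([8.5, 7.8]), np.float64(45.0)]
top 
[... 411 characters left out ...]
 32.5]), np.float64(29.4)]
scene shaker 0.58 [242.2 150.7 297.2 229.6] 2780 [array([268.5, 189.4]), array([52.4, 78.2]), np.float64(1.5)]
scene shaker 0.51 [222.  251.3 237.5 282.9] 279 [array([230.2, 266.2]), array([13.5, 26.4]), np.float64(5.7)]
scene strip_15 0.92 [226.9 294.1 244.7 318.2] 352 [array([232.6, 306.2]), array([19.8, 21.5]), np.float64(60.3)]
scene strip_15 0.63 [189.6 232.7 204.8 257.9] 298 [array([195.4, 245.3]), array([22.4, 17.4]), np.float64(63.4)]
scene strip_15 0.59 [204.2 244.5 220.6 269.3] 280 [array([213. , 255.5]), array([25., 14.]), np.float64(90.0)]
scene strip_15 0.49 [221.5 253.4 235.8 280.8] 251 [array([229.8, 265.6]), array([12.6, 25.5]), np.float64(5.7)]
0.6
```

```bash
cat > h.py <<'E'
from station import r
import cv2,numpy as np
def ray(n,uv,z):
    m=r.camera_model(n);K,R,t=m["mtx"],m["R"],m["t"]
    d=R.T@np.linalg.inv(K)@np.array([uv[0],uv[1],1.]);c=-R.T@t
    return c+d*(z-c[2])/d[2]
def proj(n,X):
    m=r.camera_model(n);X=np.atleast_2d(X);p=(m["R"]@X.T).T+m["t"];p=(m["mtx"]@p.T).T
    return p[:,:2]/p[:,2:]
def zoom(n,img,box,f,name):
    l,t,rr,b=box;cv2.imwrite(name,cv2.resize(img[t:b,l:rr],None,fx=f,fy=f,interpolation=cv2.INTER_CUBIC))
def st():
    s=r.sense();print(round(s['time_s'],2),s['tcp_pos'].round(4),s['ee_rot'].round(4).tolist(),s['wrist_force'].round(2),s['moment'].round(2),round(s['gripper_width'],3))
# cmd: tool shift/turn numbers to get to world pos P with rotation Rw
def to(P,Rw=None):
    from scipy.spatial.transform import Rotation as Ro
    s=r.sense();R0=s['ee_rot']
    d=R0.T@(np.array(P)-s['tcp_pos'])
    w=np.zeros(3) if Rw is None else Ro.from_matrix(R0.T@Rw).as_rotvec()
    print('shift',(d/0.3).round(5),'turn',(w/np.pi).round(5),'rows',max(np.linalg.norm(d)/.0417,np.degrees(np.linalg.norm(w))/7.16).round(1))
E
python3 - <<'E'
from h import *
for uv,z in(((330,249.5),.06),((251,187),.08),((342,231),.09)): print(ray("top",uv,z).round(3))
for uv,z in(((214,264),.03),((197,245),.09),((213,255),.08),((230,266),.08),((268,189),.08)): print(ray("scene",uv,z).round(3))
st()
i=r.capture("scene");zoom("scene",i,(170,220,260,300),8,"pics/s1.png")
E
```

```text
[ 0.406 -0.363  0.06 ]
[ 0.559 -0.174  0.08 ]
[ 0.451 -0.388  0.09 ]
[ 0.412 -0.371  0.03 ]
[ 0.378 -0.346  0.09 ]
[ 0.414 -0.375  0.08 ]
[ 0.452 -0.412  0.08 ]
[ 0.588 -0.185  0.08 ]
0.6 [ 0.4513 -0.4324  0.2159] [[-0.6919, -0.722, 0.0001], [-0.722, 0.6919, 0.0], [-0.0, -0.0, -1.0]] [-0.17  0.3   0.33] [ 0.01 -0.01 -0.1 ] 1.0
```

View pics/s1.png

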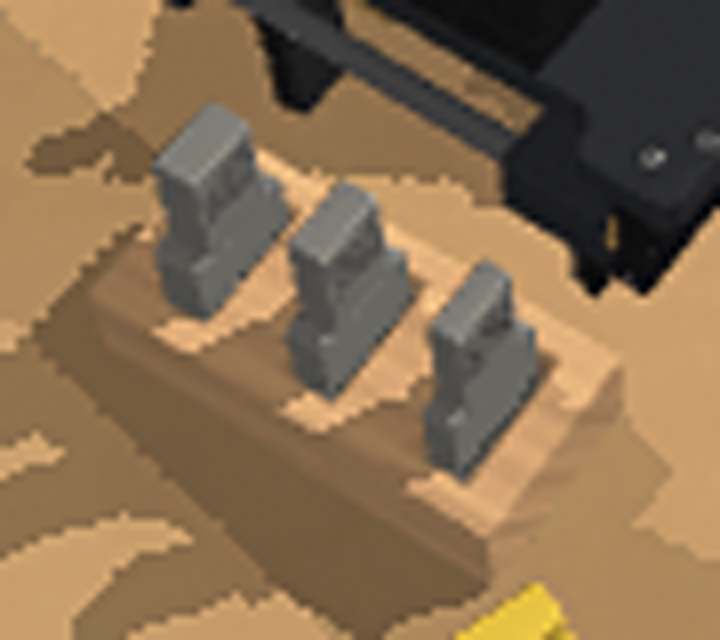

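Run:
```python
from h import *
to([.40,.22,.28]); to([.38,-.62,.26])
```

```text
shift [-1.45178  1.6278  -0.2137 ] turn [0. 0. 0.] rows 15.8
shift [ 0.61606 -0.26124 -0.14704] turn [0. 0. 0.] rows 4.9
```

```bash
python3 -m creep '[[1,0.12,-0.05,-0.03,0,0,0],[1,0.24,-0.1,-0.06,0,0,0],[1,0.37,-0.16,-0.1,0,0,0],[1,0.49,-0.21,-0.12,0,0,0],[1,0.62,-0.26,-0.15,0,0,0]]'; python3 -m creep '[[1,0.1,-0.05,0,0,0,0],[1,0.1,-0.05,0,0,0,0]]';python3 - <<'E'
from h import *
st()
i=r.capture("top");cv2.imwrite("pics/top2.png",i);zoom("top",i,(200,130,300,240),6,"pics/top2s.png");zoom("top",i,(290,200,370,290),8,"pics/top2r.png")
E
```

```text
time_s: 1.07
tcp_pos: [0.379, -0.6204, 0.2609]
ee_rot: [[-0.691, -0.723, 0.0], [-0.723, 0.691, -0.0], [-0.0, -0.0, -1.0]]
wrist_force: [0.6, -0.5, -0.1]
gripper_width: 1.001
time_s: 1.23
tcp_pos: [0.3677, -0.6515, 0.261]
ee_rot: [[-0.696, -0.718, -0.001], [-0.718, 0.696, 0.01], [-0.006, 0.008, -1.0]]
wrist_force: [-1.9, 11.2, 4.2]
gripper_width: 1.001
1.23 [ 0.3677 -0.6515  0.261 ] [[-0.696, -0.718, -0.0015], [-0.718, 0.696, 0.0095], [-0.0058, 0.0077, -1.0]] [-1.88 11.21  4.18] [ 2.4   0.8  -0.62] 1.001
```

View pics/top2.png

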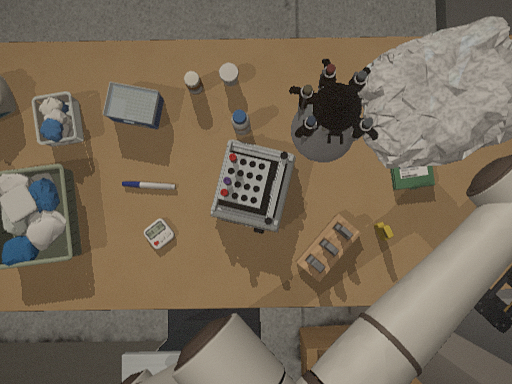

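View pics/top2s.png

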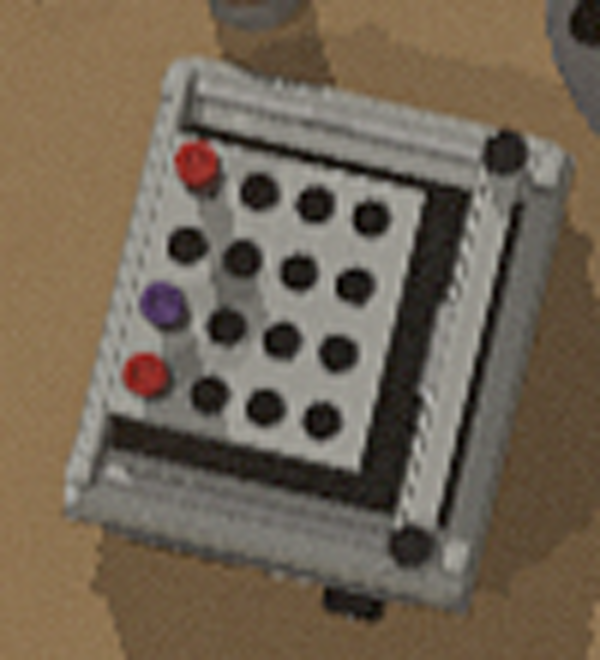

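View pics/top2r.png

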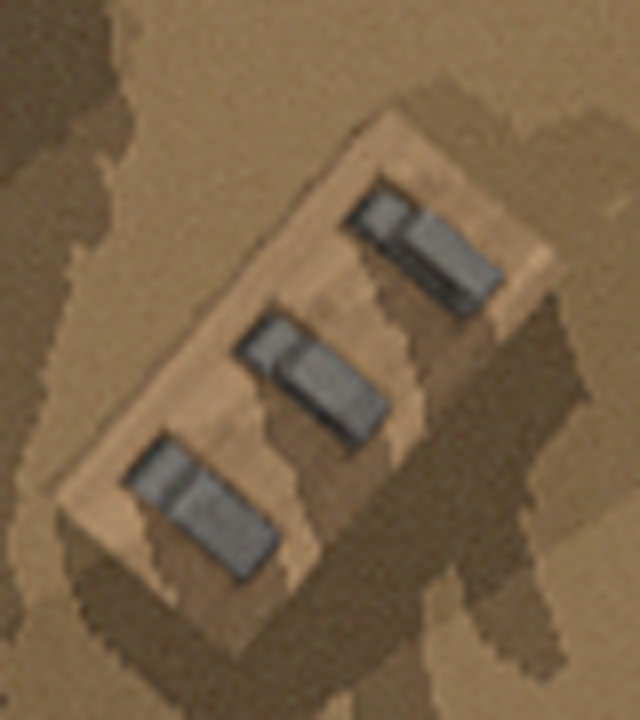

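```bash
python3 -m creep '[[0.6,-0.1,0.05,0,0,0,0],[0.6,-0.11,0.05,0,0,0,0]]';python3 - <<'E'
from h import *
st()
ims=[r.capture("top").astype(float) for _ in range(4)]
im=np.mean(ims,0);np.save("top.npy",im)
ims=[r.capture("scene").astype(float) for _ in range(4)]
np.save("scene.npy",np.mean(ims,0));cv2.imwrite("pics/scene3.png",np.mean(ims,0))
zoom("s",np.mean(ims,0),(225,130,315,235),6,"pics/scene3s.png")
E
cat > fit.py <<'E'
from h import *
from scipy.optimize import least_squares
im=np.load("top.npy")
c=lambda x,y:((x+.5)/6-.5+200,(y+.5)/6-.5+130)
obs=[c(425,190),c(362,470),c(110,412),c(505,153),c(410,545)]
def mod(p):
    X,Y,a,g=p;R=np.array([[np.cos(a),-np.sin(a)],[np.sin(a),np.cos(a)]])
    L=np.array([[.055,0,.13],[-.055,0,.13],[-.055,.1,.13],[.078,-g-.008,.13],[-.078,-g-.008,.13]])
    W=L.copy();W[:,:2]=L[:,:2]@R.T+[X,Y];return W
f=lambda p:(proj("top",mod(p))-obs).ravel()
s=least_squares(f,[.55,-.2,-.23,.017]);print(s.x,np.degrees(s.x[2]),s.fun.round(2))
E
python3 fit.py
```

```text
time_s: 1.45
tcp_pos: [0.3802, -0.6142, 0.2609]
ee_rot: [[-0.693, -0.721, -0.003], [-0.721, 0.693, 0.009], [-0.005, 0.008, -1.0]]
wrist_force: [0.1, 0.0, 0.8]
gripper_width: 0.92
1.45 [ 0.3802 -0.6142  0.2609] [[-0.6933, -0.7206, -0.0029], [-0.7206, 0.6933, 0.0092], [-0.0046, 0.0085, -1.0]] [0.06 0.01 0.78] [-0.02  0.04  0.02] 0.92
[ 0.55899593 -0.20868187 -0.24470411  0.01678585] -14.020512500977683 [ 0.47  0.39 -0.02  0.26 -0.57 -0.08 -0.1  -0.65  0.24  0.07][ WARN:0@15.767] global loadsave.cpp:1063 imwrite_ Unsupported depth image for selected encoder is fallbacked to CV_8U.
```

View pics/scene3s.png

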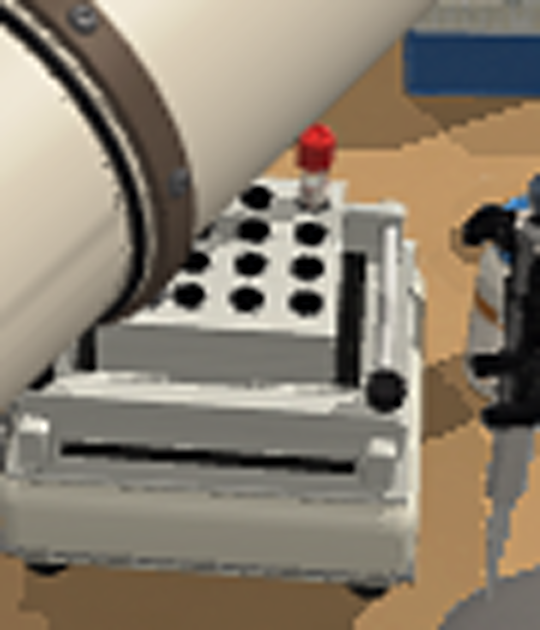

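```bash
cat > prof.py <<'E'
from h import *
im=np.load("top.npy").astype(np.float32)
g=cv2.cvtColor(im.astype(np.uint8),cv2.COLOR_BGR2GRAY).astype(np.float32)
def prof(p,xs,ys,z):
    X,Y,a=p;out=[]
    xx,yy=np.meshgrid(xs,ys)
    W=np.stack([X+xx*np.cos(a)-yy*np.sin(a),Y+xx*np.sin(a)+yy*np.cos(a),np.full_like(xx,z)],-1).reshape(-1,3)
    q=proj("top",W).astype(np.float32).reshape(len(ys),len(xs),2)
    return cv2.remap(g,q[...,0],q[...,1],cv2.INTER_LINEAR).mean(1)
ys=np.arange(-.05,.03,.0005)
best=[]
for ad in np.arange(-16,-12,.25):
    P=prof((.559,-.2087,np.radians(ad)),np.arange(-.05,.05,.001),ys,.13);d=np.gradient(P)
    P2=prof((.559,-.2087,np.radians(ad)),np.r_[np.arange(-.065,-.022,.001),np.arange(.022,.065,.001)],ys,.116);d2=np.gradient(P2)
    print(ad,d[(ys>-.008)&(ys<.01)].max().round(2),d2[(ys>-.03)&(ys<-.01)].min().round(2),d2[(ys>-.045)&(ys<-.025)].max().round(2))
a=np.radians(-13.9)
P=prof((.559,-.2087,a),np.arange(-.05,.05,.001),ys,.13)
P2=prof((.559,-.2087,a),np.r_[np.arange(-.065,-.022,.001),np.arange(.022,.065,.001)],ys,.116)
for y,p,q in list(zip(ys*1e3,P,P2))[::2]:print(round(y,1),p.round(0),q.round(0))
E
python3 prof.py
```

```text
-16.0 17.13 -11.12 12.66
-15.75 18.15 -12.07 14.76
-15.5 19.0 -12.97 16.7
-15.25 19.87 -14.04 18.61
-15.0 20.61 -14.77 20.01
-14.75 21.18 -15.31 20.98
-14.5 21.47 -15.74 21.49
-14.25 21.56 -15.86 21.45
-14.0 21.37 -15.55 20.96
-13.75 20.96 -15.12 19.97
-13.5 20.43 -14.26 18.43
-13.25 19.79 -13.51 16.97
-13.0 18.79 -12.6 15.15
-12.75 17.8 -11.84 13.16
-12.5 16.78 -10.91 11.34
-12.25 15.64 -9.83 10.58
-50.0 83.0 84.0
-49.0 86.0 87.0
-48.0 91.0 93.0
-47.0 97.0 97.0
-46.0 100.0 99.0
-45.0 100.0 100.0
-44.0 100.0 100.0
-43.0 100.0 100.0
-42.0 100.0 101.0
-41.0 101.0 102.0
-40.0 103.0 103.0
-39.0 101.0 99.0
-38.0 89.0 86.0
-37.0 68.0 65.0
-36.0 46.0 45.0
-35.0 31.0 31.0
-34.0 28.0 31.0
-33.0 49.0 55.0
-32.0 93.0 96.0
-31.0 133.0 131.0
-30.0 149.0 145.0
-29.0 151.0 146.0
-28.0 149.0 145.0
-27.0 147.0 144.0
-26.0 146.0 144.0
-25.0 146.0 145.0
-24.0 148.0 148.0
-23.0 150.0 151.0
-22.0 149.0 149.0
-21.0 141.0 140.0
-20.0 135.0 134.0
-19.0 138.0 138.0
-18.0 135.0 134.0
-17.0 118.0 108.0
-16.0 95.0 78.0
-15.0 73.0 54.0
-14.0 53.0 39.0
-13.0 41.0 34.0
-12.0 36.0 35.0
-11.0 34.0 36.0
-10.0 33.0 37.0
-9.0 34.0 37.0
-8.0 34.0 37.0
-7.0 35.0 37.0
-6.0 34.0 37.0
-5.0 34.0 37.0
-4.0 33.0 37.0
-3.0 30.0 35.0
-2.0 28.0 33.0
-1.0 30.0 32.0
0.0 46.0 41.0
1.0 81.0 65.0
2.0 124.0 99.0
3.0 149.0 123.0
4.0 155.0 132.0
5.0 154.0 131.0
6.0 152.0 131.0
7.0 151.0 130.0
8.0 152.0 129.0
9.0 153.0 129.0
10.0 151.0 129.0
11.0 143.0 127.0
12.0 130.0 121.0
13.0 115.0 113.0
14.0 101.0 104.0
15.0 92.0 97.0
16.0 85.0 92.0
17.0 81.0 88.0
18.0 80.0 86.0
19.0 79.0 85.0
20.0 79.0 85.0
21.0 80.0 85.0
22.0 83.0 87.0
23.0 87.0 89.0
24.0 93.0 91.0
25.0 106.0 98.0
26.0 124.0 109.0
27.0 140.0 119.0
28.0 148.0 125.0
29.0 151.0 128.0
```

```bash
cat > prof2.py <<'E'
from h import *
im=np.load("top.npy").astype(np.float32)
g=cv2.cvtColor(im.astype(np.uint8),cv2.COLOR_BGR2GRAY).astype(np.float32)
def rect(p,xs,ys,z,src=g):
    X,Y,a=p
    xx,yy=np.meshgrid(xs,ys)
    W=np.stack([X+xx*np.cos(a)-yy*np.sin(a),Y+xx*np.sin(a)+yy*np.cos(a),np.full_like(xx,z)],-1).reshape(-1,3)
    q=proj("top",W).astype(np.float32).reshape(len(ys),len(xs),2)
    return cv2.remap(src,q[...,0],q[...,1],cv2.INTER_LINEAR)
if __name__=="__main__":
    a=np.radians(-14.25)
    p=(.559+.00125*.246,-.2087+.00125*.969,a)
    xs=np.arange(-.1,.1,.0005)
    P=rect(p,xs,np.arange(.005,.035,.001),.13).mean(0)
    for x,v in list(zip(xs*1e3,P)):
        if 48<abs(x)<64 and abs(x-round(x))<.1: print(round(x,1),v.round(0),end='; ')
    print()
    # rectified views
    big=rect(p,np.arange(-.1,.1,.0005),np.arange(.11,-.06,-.0005),.13,im);cv2.imwrite("pics/rs.png",cv2.resize(big.clip(0,255).astype(np.uint8),None,fx=1.9,fy=1.7))
    pr=(.414,-.372,np.radians(-40.7))   # x' = rack long axis
    big=rect(pr,np.arange(-.1,.1,.0005),np.arange(.06,-.06,-.0005),.034,im)
    b2=rect(pr,np.arange(-.1,.1,.0005),np.arange(.06,-.06,-.0005),.098,im)
    cv2.imwrite("pics/rr.png",cv2.resize(np.vstack([big,b2]).clip(0,255).astype(np.uint8),None,fx=1.2*1.0,fy=1.2))
E
python3 prof2.py
```

```text
-64.0 33.0; -63.0 34.0; -62.0 34.0; -61.0 34.0; -60.0 32.0; -59.0 33.0; -58.0 37.0; -57.0 50.0; -56.0 75.0; -55.0 107.0; -54.0 133.0; -53.0 147.0; -52.0 154.0; -51.0 156.0; -50.0 154.0; -49.0 150.0; 48.0 141.0; 49.0 147.0; 50.0 152.0; 51.0 156.0; 52.0 156.0; 53.0 146.0; 54.0 127.0; 55.0 99.0; 56.0 62.0; 57.0 34.0; 58.0 29.0; 59.0 50.0; 60.0 82.0; 61.0 111.0; 62.0 128.0; 63.0 136.0;
```

View pics/rr.png

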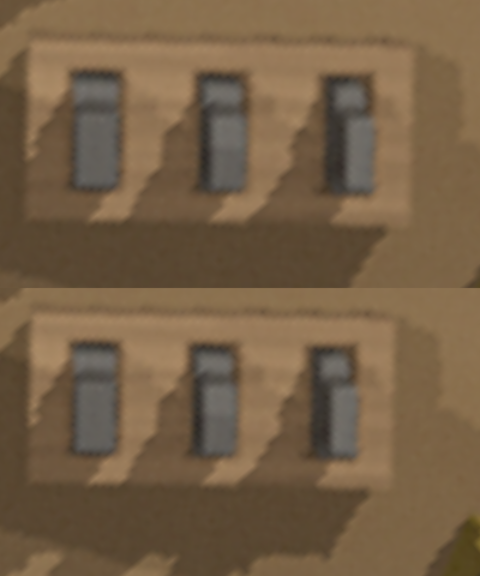

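View pics/rs.png

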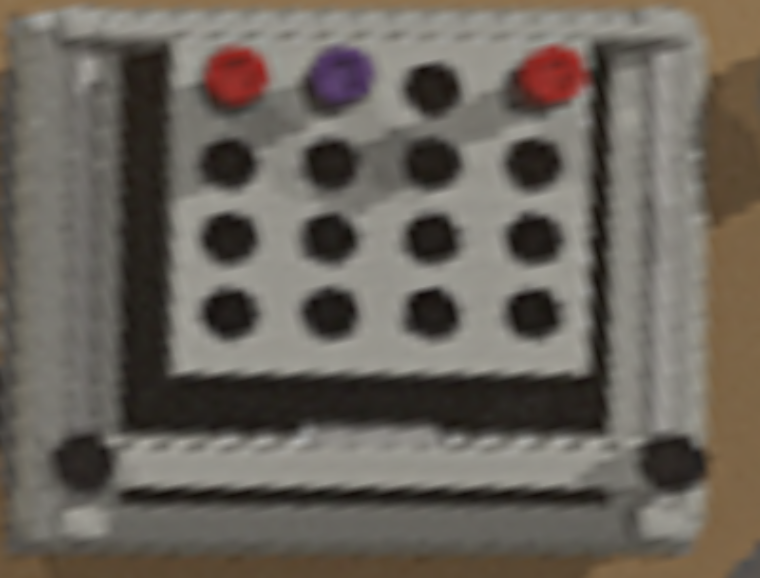

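```bash
cat > geo.py <<'E'
from h import *
def Rdown(ydeg):
    c,s=np.cos(np.radians(ydeg)),np.sin(np.radians(ydeg));return np.array([[-s,c,0],[c,s,0],[0,0,-1]]).T
ra=np.radians(-40.7)
def rack(x,y,z): return np.array([.414+x*np.cos(ra)-y*np.sin(ra),-.372+x*np.sin(ra)+y*np.cos(ra),z])
sa=np.radians(-14.25)
S0=np.array([.559+.00125*.246,-.2087+.00125*.969])
def shk(x,y,z): return np.array([S0[0]+x*np.cos(sa)-y*np.sin(sa),S0[1]+x*np.sin(sa)+y*np.cos(sa),z])
RR=Rdown(139.3);RS=Rdown(75.75)
def loc():  # tcp in shaker frame mm
    s=r.sense();d=s['tcp_pos'][:2]-S0;c,q=np.cos(sa),np.sin(sa)
    f=s['wrist_force'];print('shk xyz mm',np.round([1e3*(c*d[0]+q*d[1]),1e3*(-q*d[0]+c*d[1]),1e3*s['tcp_pos'][2]],2),'F shk',np.round([c*f[0]+q*f[1],-q*f[0]+c*f[1],f[2]],2),'M',np.round([c*s['moment'][0]+q*s['moment'][1],-q*s['moment'][0]+c*s['moment'][1],s['moment'][2]],2),'t',round(s['time_s'],2),'w',round(s['gripper_width']*87,2))
E
python3 - <<'E'
from geo import *
P=rack(-.0081,.0048,.15);print(P);to(P,RR)
E
```

```text
[ 0.41098918 -0.36307896  0.15      ]
shift [-0.68257  0.51197  0.37515] turn [ 0.00192  0.00098 -0.01829] rows 6.7
```

```bash
python3 -m creep '[[0.45,-0.1,0.08,0.04,0,0,0],[0.45,-0.2,0.16,0.1,0.002,0.001,-0.018],[0.45,-0.32,0.24,0.16,0.002,0.001,-0.018],[0.45,-0.42,0.32,0.22,0.002,0.001,-0.018],[0.45,-0.53,0.4,0.28,0.002,0.001,-0.018]]'; python3 -m creep '[[0.45,-0.08,0.06,0.05,0,0,0],[0.45,-0.15,0.11,0.09,0,0,0],[0.45,-0.15,0.11,0.09,0,0,0]]'
python3 - <<'E'
from geo import *
st();P=rack(-.0081,.0048,.08);to(P,RR)
i=r.capture("scene");zoom("s",i,(160,190,270,310),5,"pics/s4.png")
E
```

```text
time_s: 2.27
tcp_pos: [0.4019, -0.427, 0.1814]
ee_rot: [[-0.654, -0.757, 0.001], [-0.757, 0.654, -0.001], [0.0, -0.001, -1.0]]
wrist_force: [0.9, -0.5, -0.7]
gripper_width: 0.456
time_s: 2.52
tcp_pos: [0.4045, -0.367, 0.152]
ee_rot: [[-0.652, -0.758, -0.004], [-0.758, 0.652, 0.004], [-0.0, 0.006, -1.0]]
wrist_force: [-0.9, -0.9, 0.0]
gripper_width: 0.451
2.52 [ 0.4045 -0.367   0.152 ] [[-0.6517, -0.7584, -0.0041], [-0.7585, 0.6517, 0.0037], [-0.0001, 0.0055, -1.0]] [-0.9  -0.89  0.01] [ 0.03  0.12 -0.01] 0.451
shift [-0.02394 -0.00919  0.24008] turn [1.76e-03 4.00e-05 1.60e-04] rows 1.7
```

View pics/s4.png

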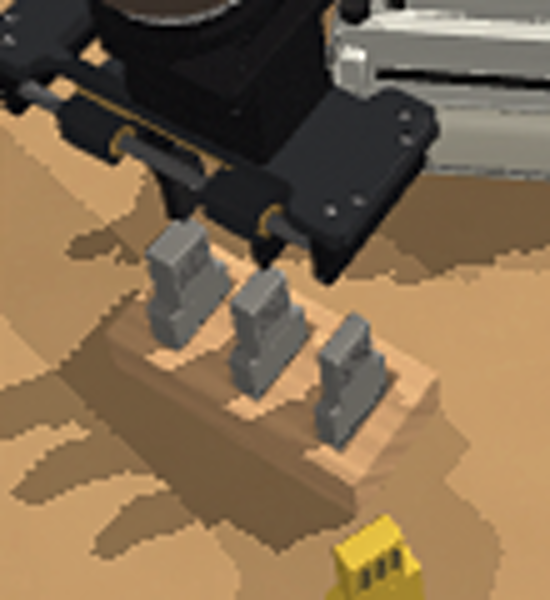

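Run:
```python
from geo import *
s=r.sense();p=s['tcp_pos'];y=s['ee_rot'][:,1]
q=lambda X:((proj("scene",X)-[160,190])*5).round(0)
print(q(p+[0,0,-.017]+y*.02),q(p+[0,0,-.017]-y*.02),q(p))
for x in(-.0601,-.0081,.0439):print(q(rack(x,.0048,.098)))
```

```text
[[200. 237.]] [[268. 274.]] [[230. 235.]]
[[169. 240.]]
[[253. 286.]]
[[340. 335.]]
```

```bash
python3 -m creep '[[0.45,-0.024,-0.009,0.03,0.0018,0,0],[0.45,-0.024,-0.009,0.07,0.0018,0,0],[0.45,-0.024,-0.009,0.11,0.0018,0,0],[0.45,-0.024,-0.009,0.13,0.0018,0,0]]'
python3 - <<'E'
from geo import *
st();P=rack(-.0081,.0048,.08);to(P,RR)
i=r.capture("scene");zoom("s",i,(160,190,270,310),5,"pics/s5.png")
E
```

```text
time_s: 2.9
tcp_pos: [0.4124, -0.3667, 0.1138]
ee_rot: [[-0.652, -0.758, 0.002], [-0.758, 0.652, -0.003], [0.001, -0.003, -1.0]]
wrist_force: [-0.5, -0.3, 0.2]
gripper_width: 0.453
2.9 [ 0.4124 -0.3667  0.1138] [[-0.6524, -0.7579, 0.0022], [-0.7579, 0.6524, -0.0028], [0.0007, -0.0034, -1.0]] [-0.51 -0.31  0.21] [0.05 0.06 0.  ] 0.453
shift [-0.00606  0.01181  0.11269] turn [-0.00109 -0.00022 -0.00012] rows 0.8
```

View pics/s5.png

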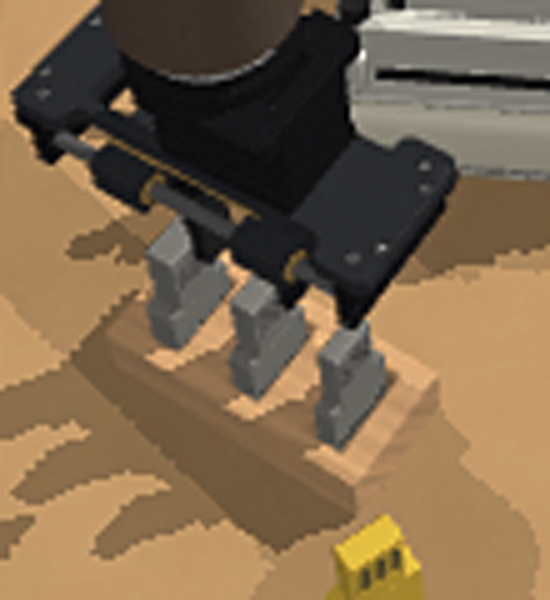

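Run:
```python
from geo import *
s=r.sense();p=s['tcp_pos'];R=s['ee_rot'];x,y=R[:,0],R[:,1]
q=lambda X:((proj("scene",X)-[160,190])*5).round(0)[0]
for sx in(-.0095,.0095):
  for sy in(-.02,-.035,.02,.035):
    print(sx,sy,q(p+[0,0,-.017]+y*sy+x*sx))
```

```text
-0.0095 -0.02 [300. 298.]
-0.0095 -0.035 [325. 312.]
-0.0095 0.02 [234. 262.]
-0.0095 0.035 [210. 248.]
0.0095 -0.02 [277. 327.]
0.0095 -0.035 [302. 341.]
0.0095 0.02 [211. 290.]
0.0095 0.035 [187. 276.]
```

```bash
python3 -m creep '[[0.45,-0.004,0.01,0.03,-0.001,0,0],[0.45,-0.004,0.01,0.07,-0.001,0,0],[0.45,-0.004,0.01,0.112,-0.001,0,0],[0.45,-0.004,0.01,0.112,-0.001,0,0]]'
python3 - <<'E'
from geo import *
st();P=rack(-.0081,.0048,.08);to(P,RR)
i=r.capture("scene");zoom("s",i,(160,190,270,310),5,"pics/s6.png")
E
```

```text
time_s: 3.28
tcp_pos: [0.409, -0.3632, 0.0773]
ee_rot: [[-0.654, -0.757, -0.005], [-0.757, 0.653, 0.002], [0.002, 0.006, -1.0]]
wrist_force: [-0.4, 0.1, 0.3]
gripper_width: 0.449
3.28 [ 0.409  -0.3632  0.0773] [[-0.6535, -0.7569, -0.0053], [-0.7569, 0.6535, 0.0025], [0.0016, 0.0057, -1.0]] [-0.38  0.06  0.26] [ 0.04  0.09 -0.05] 0.449
shift [-0.00458 -0.00481 -0.00918] turn [ 0.0018  -0.0005  -0.00059] rows 0.1
```

View pics/s6.png

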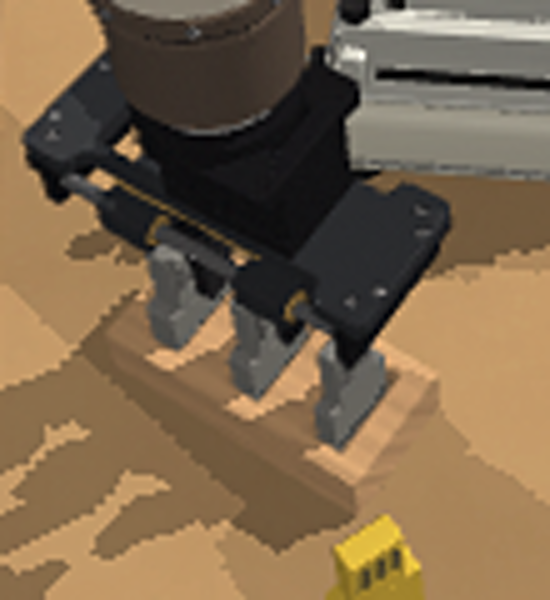

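```bash
python3 -m creep '[[0.2,-0.004,-0.005,-0.009,0.002,0,0],[0.1,-0.004,-0.005,-0.009,0.002,0,0],[0,-0.004,-0.005,-0.009,0.002,0,0],[0,-0.004,-0.005,-0.009,0.002,0,0],[0,-0.004,-0.005,-0.009,0.002,0,0]]'
python3 - <<'E'
from geo import *
st();P=rack(-.0081,.0048,.08);to(P,RR)
E
```

```text
time_s: 3.75
tcp_pos: [0.4118, -0.3638, 0.0817]
ee_rot: [[-0.653, -0.757, 0.002], [-0.757, 0.653, -0.003], [0.001, -0.003, -1.0]]
wrist_force: [-0.1, 0.9, 2.5]
gripper_width: 0.17
3.75 [ 0.4118 -0.3638  0.0817] [[-0.653, -0.7574, 0.0016], [-0.7574, 0.653, -0.0033], [0.0014, -0.0034, -1.0]] [-0.08  0.86  2.53] [ 0.15  0.16 -0.05] 0.17
shift [-2.00e-05  3.61e-03  5.78e-03] turn [-0.00107 -0.00046 -0.00036] rows 0.0
```

```bash
python3 -m creep '[[0,0,0,-0.1,0,0,0],[0,0,0,-0.2,0,0,0],[0,0,0,-0.3,0,0,0],[0,0,0,-0.4,0,0,0],[0,0,0,-0.48,0,0,0]]'; python3 -m creep '[[0,0,0,0,0,0,0]]'; python3 -m creep '[[0,0,0,0,0,0,0]]'
python3 - <<'E'
from geo import *
st();to(shk(0,-.0087,.23),RS)
E
```

```text
time_s: 4.17
tcp_pos: [0.4118, -0.3634, 0.2283]
ee_rot: [[-0.653, -0.758, 0.004], [-0.758, 0.653, -0.004], [0.001, -0.006, -1.0]]
wrist_force: [0.8, 0.1, -0.8]
gripper_width: 0.165
time_s: 4.25
tcp_pos: [0.4139, -0.365, 0.234]
ee_rot: [[-0.652, -0.758, 0.012], [-0.758, 0.652, -0.01], [-0.0, -0.016, -1.0]]
wrist_force: [0.1, -0.2, -0.4]
gripper_width: 0.167
time_s: 4.33
tcp_pos: [0.414, -0.3648, 0.2347]
ee_rot: [[-0.652, -0.758, 0.014], [-0.758, 0.652, -0.01], [-0.001, -0.018, -1.0]]
wrist_force: [-0.0, -0.5, -1.7]
gripper_width: 0.169
4.33 [ 0.414  -0.3648  0.2347] [[-0.6524, -0.7577, 0.0142], [-0.7579, 0.6523, -0.0105], [-0.0014, -0.0176, -0.9998]] [-0.03 -0.5  -1.65] [ 0.03  0.06 -0.01] 0.169
shift [-0.68738 -0.03764  0.0172 ] turn [-0.00479  0.0035   0.35291] rows 8.9
```

```bash
python3 -m creep '[[0,-0.08,0,0.01,-0.005,0.0035,0.039],[0,-0.18,-0.01,0.01,-0.005,0.0035,0.078],[0,-0.28,-0.02,0.017,-0.005,0.0035,0.117],[0,-0.38,-0.03,0.017,-0.005,0.0035,0.156],[0,-0.48,-0.038,0.017,-0.005,0.0035,0.195]]'
python3 - <<'E'
from geo import *
st();to(shk(0,-.0087,.23),RS)
E
```

```text
time_s: 4.75
tcp_pos: [0.5166, -0.2617, 0.228]
ee_rot: [[-0.971, -0.239, -0.006], [-0.239, 0.971, -0.002], [0.007, -0.0, -1.0]]
wrist_force: [-0.0, 0.1, -1.2]
gripper_width: 0.17
4.75 [ 0.5166 -0.2617  0.228 ] [[-0.9711, -0.2385, -0.0063], [-0.2385, 0.9711, -0.0017], [0.0065, -0.0002, -1.0]] [-0.    0.1  -1.24] [-0.09 -0.07 -0.06] 0.17
shift [-0.1677   0.11609 -0.00765] turn [-0.00057 -0.00202  0.15583] rows 3.9
```

```bash
python3 -m creep '[[0,-0.05,0.03,-0.008,0,-0.002,0.039],[0,-0.1,0.07,-0.008,0,-0.002,0.078],[0,-0.14,0.1,-0.008,0,-0.002,0.117],[0,-0.168,0.116,-0.008,0,-0.002,0.156],[0,-0.168,0.116,-0.008,0,-0.002,0.156]]'; python3 -m creep '[[0,0,0,0,0,0,0]]';python3 - <<'E'
from geo import *
st();loc();to(shk(0,-.0087,.23),RS)
E
```

```text
time_s: 5.17
tcp_pos: [0.5577, -0.2143, 0.228]
ee_rot: [[-0.969, 0.247, -0.003], [0.247, 0.969, -0.001], [0.003, -0.002, -1.0]]
wrist_force: [-0.1, -0.3, -1.2]
gripper_width: 0.165
time_s: 5.25
tcp_pos: [0.5572, -0.2141, 0.2268]
ee_rot: [[-0.97, 0.243, -0.005], [0.243, 0.97, -0.0], [0.005, -0.002, -1.0]]
wrist_force: [0.1, 0.1, -0.3]
gripper_width: 0.172
5.25 [ 0.5572 -0.2141  0.2268] [[-0.97, 0.2431, -0.0052], [0.2431, 0.97, -0.0005], [0.0049, -0.0017, -1.0]] [ 0.09  0.11 -0.34] [-0.02 -0.06  0.02] 0.172
shk xyz mm [ -0.41  -6.9  226.81] F shk [ 0.05  0.13 -0.34] M [-0.   -0.07  0.02] t 5.25 w 14.93
shift [-0.0013  -0.00604 -0.01062] turn [-0.00055 -0.00156  0.001  ] rows 0.1
```

```bash
python3 -m creep '[[0,-0.001,-0.006,0.05,-0.0005,-0.0015,0.001],[0,-0.001,-0.006,0.055,-0.0005,-0.0015,0.001],[0,-0.001,-0.006,0.055,-0.0005,-0.0015,0.001]]';python3 - <<'E'
from geo import *
st();loc();to(shk(0,-.0087,.20),RS)
i=r.capture("scene");zoom("s",i,(220,110,330,230),5,"pics/s7.png")
s=r.sense();p=s['tcp_pos']
q=lambda X:((proj("scene",X)-[220,110])*5).round(0).tolist()
R=s['ee_rot']
for sy in(.0075,-.0075):
  for sx in(.022,-.022): print(q(p+R@np.array([sx,sy,.0737])), q(shk(0,0,.13)))
E
```

```text
time_s: 5.5
tcp_pos: [0.5554, -0.2163, 0.2087]
ee_rot: [[-0.969, 0.246, -0.004], [0.246, 0.969, 0.001], [0.004, -0.001, -1.0]]
wrist_force: [0.1, -1.6, -0.3]
gripper_width: 0.17
5.5 [ 0.5554 -0.2163  0.2087] [[-0.9694, 0.2455, -0.0044], [0.2455, 0.9694, 0.0006], [0.0044, -0.0005, -1.0]] [ 0.14 -1.55 -0.3 ] [-0.06 -0.02  0.02] 0.17
shk xyz mm [ -1.65  -9.49 208.67] F shk [ 0.52 -1.47 -0.3 ] M [-0.06 -0.03  0.02] t 5.5 w 14.78
shift [-0.00562  0.00265  0.02888] turn [-0.00016 -0.0014   0.0002 ] rows 0.2
[[155.0, 365.0]] [[198.0, 372.0]]
[[236.0, 369.0]] [[198.0, 372.0]]
[[152.0, 385.0]] [[198.0, 372.0]]
[[234.0, 390.0]] [[198.0, 372.0]]
```

View pics/s7.png

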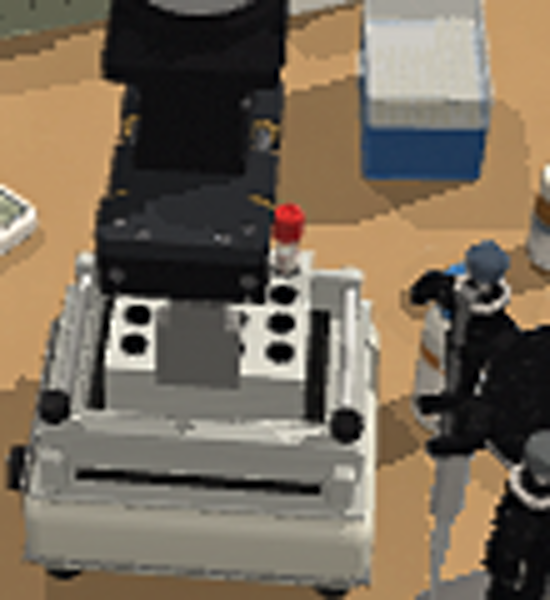

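```bash
python3 -m creep '[[0,-0.002,0.002,0.015,0,-0.0014,0],[0,-0.002,0.002,0.03,0,-0.0014,0],[0,-0.002,0.002,0.04,0,-0.0014,0],[0,-0.002,0.002,0.045,0,-0.0014,0],[0,-0.002,0.002,0.045,0,-0.0014,0]]';python3 - <<'E'
from geo import *
loc()
E
python3 -m creep '[[0,0,0,0,0,0,0]]';python3 - <<'E'
from geo import *
loc();to(shk(-.001,-.0087,.19),RS)
E
```

```text
time_s: 5.97
tcp_pos: [0.5566, -0.216, 0.1958]
ee_rot: [[-0.969, 0.246, 0.001], [0.246, 0.969, -0.001], [-0.001, -0.001, -1.0]]
wrist_force: [0.1, -0.1, -1.0]
gripper_width: 0.169
shk xyz mm [ -0.53  -8.91 195.81] F shk [ 0.11 -0.09 -1.01] M [-0.02 -0.08  0.03] t 5.97 w 14.7
time_s: 6.05
tcp_pos: [0.5567, -0.216, 0.1959]
ee_rot: [[-0.969, 0.245, 0.001], [0.245, 0.969, -0.001], [-0.002, -0.001, -1.0]]
wrist_force: [-0.2, -0.6, -0.2]
gripper_width: 0.166
shk xyz mm [ -0.4   -8.89 195.93] F shk [-0.04 -0.59 -0.15] M [-0.03 -0.11  0.01] t 6.05 w 14.48
shift [0.00205 0.00066 0.01976] turn [-0.00027  0.00055  0.00029] rows 0.1
```

```bash
python3 -m creep '[[0,0.001,0,0.008,0,0.0005,0],[0,0.001,0,0.016,0,0.0005,0],[0,0.001,0,0.024,0,0.0005,0],[0,0.001,0,0.024,0,0.0005,0]]';python3 - <<'E'
from geo import *
loc()
E
python3 -m creep '[[0,0,0,0.013,0,0,0],[0,0,0,0.013,0,0,0]]';python3 - <<'E'
from geo import *
loc();to(shk(-.001,-.0087,.18),RS)
E
```

```text
time_s: 6.38
tcp_pos: [0.556, -0.2158, 0.188]
ee_rot: [[-0.969, 0.245, -0.001], [0.245, 0.969, -0.0], [0.001, -0.001, -1.0]]
wrist_force: [0.4, -0.2, -1.1]
gripper_width: 0.167
shk xyz mm [ -1.11  -8.89 188.02] F shk [ 0.38 -0.06 -1.1 ] M [-0.13 -0.05 -0.  ] t 6.38 w 14.5
time_s: 6.55
tcp_pos: [0.5556, -0.2156, 0.1831]
ee_rot: [[-0.969, 0.246, -0.003], [0.246, 0.969, 0.0], [0.003, -0.001, -1.0]]
wrist_force: [-0.2, 0.6, -2.4]
gripper_width: 0.173
shk xyz mm [ -1.62  -8.82 183.11] F shk [-0.3   0.53 -2.39] M [-0.07 -0.05 -0.06] t 6.55 w 15.05
shift [-0.00209  0.00041  0.01037] turn [-0.00019 -0.00088  0.00019] rows 0.1
```

```bash
python3 -m creep '[[0,-0.002,0,0.007,0,-0.0008,0],[0,-0.002,0,0.013,0,-0.0008,0],[0,-0.002,0,0.013,0,-0.0008,0]]';python3 - <<'E'
from geo import *
loc()
E
python3 -m creep '[[0,0,0,0.01,0,0,0],[0,0,0,0.016,0,0,0]]';python3 - <<'E'
from geo import *
loc();to(shk(-.001,-.0087,.17),RS)
E
```

```text
time_s: 6.8
tcp_pos: [0.5558, -0.2157, 0.1786]
ee_rot: [[-0.969, 0.246, -0.001], [0.246, 0.969, -0.0], [0.001, -0.001, -1.0]]
wrist_force: [-0.3, -0.4, -1.0]
gripper_width: 0.167
shk xyz mm [ -1.37  -8.81 178.63] F shk [-0.16 -0.4  -0.96] M [-0.07 -0.09 -0.02] t 6.8 w 14.51
time_s: 6.97
tcp_pos: [0.5562, -0.2157, 0.1739]
ee_rot: [[-0.969, 0.245, -0.0], [0.245, 0.969, -0.0], [0.0, -0.0, -1.0]]
wrist_force: [-0.3, 1.4, 3.3]
gripper_width: 0.168
shk xyz mm [ -1.05  -8.71 173.92] F shk [-0.68  1.3   3.28] M [ 0.24 -0.01 -0.  ] t 6.97 w 14.63
shift [-1.600e-04  3.000e-05  1.307e-02] turn [-0.00015 -0.00013  0.00024] rows 0.1
```

```bash
python3 -m creep '[[0,0,0,0.008,0,0,0],[0,0,0,0.014,0,0,0]]';python3 - <<'E'
from geo import *
loc()
E
python3 -m creep '[[0,0,0,0.008,0,0,0],[0,0,0,0.014,0,0,0]]';python3 - <<'E'
from geo import *
loc();to(shk(-.001,-.0087,.16),RS)
E
```

```text
time_s: 7.13
tcp_pos: [0.5567, -0.2158, 0.1703]
ee_rot: [[-0.97, 0.245, 0.001], [0.245, 0.97, -0.001], [-0.001, -0.001, -1.0]]
wrist_force: [0.9, 0.8, 3.4]
gripper_width: 0.17
shk xyz mm [ -0.52  -8.66 170.33] F shk [0.66 0.97 3.39] M [ 0.18 -0.01  0.02] t 7.13 w 14.81
time_s: 7.3
tcp_pos: [0.557, -0.2158, 0.1664]
ee_rot: [[-0.97, 0.245, 0.002], [0.245, 0.97, -0.001], [-0.002, -0.001, -1.0]]
wrist_force: [-0.3, 0.2, 2.2]
gripper_width: 0.167
shk xyz mm [ -0.18  -8.62 166.41] F shk [-0.39  0.14  2.18] M [ 0.21 -0.03  0.02] t 7.3 w 14.51
shift [ 0.00278 -0.00024  0.02137] turn [-0.00019  0.00073  0.00044] rows 0.2
```

```bash
python3 -m creep '[[0,0.002,0,0.01,0,0.0007,0],[0,0.002,0,0.02,0,0.0007,0],[0,0.002,0,0.026,0,0.0007,0]]';python3 - <<'E'
from geo import *
loc()
E
python3 -m creep '[[0,0,0,0.006,0,0,0],[0,0,0,0.01,0,0,0]]';python3 - <<'E'
from geo import *
loc();to(shk(-.001,-.0087,.154),RS)
E
```

```text
time_s: 7.55
tcp_pos: [0.5567, -0.2156, 0.1583]
ee_rot: [[-0.97, 0.245, 0.0], [0.245, 0.97, -0.001], [-0.001, -0.001, -1.0]]
wrist_force: [0.0, 0.1, 2.8]
gripper_width: 0.166
shk xyz mm [ -0.57  -8.54 158.31] F shk [0.01 0.07 2.77] M [ 0.23 -0.2   0.01] t 7.55 w 14.48
time_s: 7.72
tcp_pos: [0.5567, -0.2156, 0.155]
ee_rot: [[-0.97, 0.245, 0.0], [0.245, 0.97, -0.001], [-0.0, -0.001, -1.0]]
wrist_force: [1.2, 0.9, 3.1]
gripper_width: 0.167
shk xyz mm [ -0.56  -8.54 154.96] F shk [0.95 1.21 3.08] M [ 0.19 -0.13  0.02] t 7.72 w 14.57
shift [ 0.00146 -0.00054  0.00318] turn [-0.00017  0.00011  0.00047] rows 0.0
```

```bash
python3 -m creep '[[0,0,0,0.004,0,0,0],[0,0,0,0.004,0,0,0]]';python3 - <<'E'
from geo import *
loc()
E
python3 -m creep '[[0,0,0,0.004,0,0,0],[0,0,0,0.004,0,0,0]]';python3 - <<'E'
from geo import *
loc()
E
```

```text
time_s: 7.88
tcp_pos: [0.5567, -0.2156, 0.1538]
ee_rot: [[-0.97, 0.245, 0.0], [0.245, 0.97, -0.001], [-0.0, -0.001, -1.0]]
wrist_force: [0.6, 0.1, 2.4]
gripper_width: 0.169
shk xyz mm [ -0.49  -8.49 153.77] F shk [0.55 0.2  2.41] M [ 0.25 -0.13  0.1 ] t 7.88 w 14.69
time_s: 8.05
tcp_pos: [0.557, -0.2157, 0.1538]
ee_rot: [[-0.97, 0.244, 0.001], [0.244, 0.97, -0.001], [-0.001, -0.001, -1.0]]
wrist_force: [-1.7, 1.8, 7.5]
gripper_width: 0.17
shk xyz mm [ -0.25  -8.57 153.76] F shk [-2.09  1.32  7.51] M [0.36 0.38 0.01] t 8.05 w 14.82
```

```bash
python3 -m creep '[[0.28,0,0,-0.002,0,0,0],[0.3,0,0,-0.002,0,0,0],[0.3,0,0,-0.002,0,0,0],[0.3,0,0,-0.002,0,0,0]]';python3 - <<'E'
from geo import *
loc()
i=r.capture("scene");zoom("s",i,(220,110,330,230),5,"pics/s8.png")
E
```

```text
time_s: 8.38
tcp_pos: [0.5564, -0.2158, 0.1536]
ee_rot: [[-0.97, 0.245, -0.001], [0.245, 0.97, -0.001], [0.0, -0.001, -1.0]]
wrist_force: [-0.7, 0.3, -0.2]
gripper_width: 0.292
shk xyz mm [ -0.79  -8.73 153.59] F shk [-0.73  0.14 -0.23] M [-0.1  -0.04 -0.06] t 8.38 w 25.39
```

View pics/s8.png

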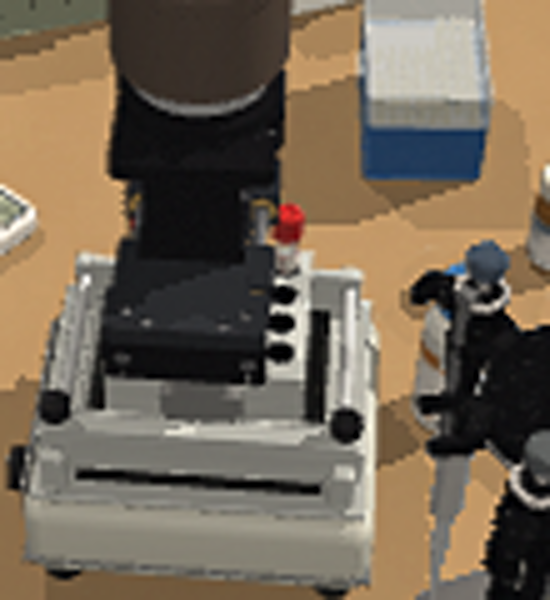

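```bash
python3 -m creep '[[0.3,0,0,-0.06,0,0,0],[0.3,0,0,-0.15,0,0,0],[0.3,0,0,-0.27,0,0,0],[0.3,0.05,-0.05,-0.3,0,0,0],[0.3,0.12,-0.15,-0.3,0,0,0]]';python3 -m creep '[[0.4,0.1,-0.1,0,0,0,0],[0.4,0.2,-0.2,0,0,0,0],[0.4,0.3,-0.3,0,0,0,0],[0.4,0.4,-0.4,0,0,0,0],[0.4,0.4,-0.5,0,0,0,0]]';python3 -m creep '[[0.4,0.08,-0.1,0,0,0,0],[0.4,0.1,-0.2,0,0,0,0],[0.4,0.1,-0.3,0,0,0,0],[0.4,0.1,-0.3,0,0,0,0]]';python3 - <<'E'
from geo import *
loc()
for n in("scene","top"): cv2.imwrite(f"pics/{n}9.png",r.capture(n))
i=cv2.imread("pics/scene9.png");zoom("s",i,(160,120,310,310),3,"pics/s9.png")
i=cv2.imread("pics/top9.png");zoom("s",i,(200,130,370,290),4,"pics/t9.png")
E
```

```text
time_s: 8.85
tcp_pos: [0.5136, -0.25, 0.247]
ee_rot: [[-0.971, 0.241, 0.007], [0.241, 0.971, -0.003], [-0.007, -0.001, -1.0]]
wrist_force: [-0.2, -0.9, -0.7]
gripper_width: 0.295
time_s: 9.27
tcp_pos: [0.3561, -0.3658, 0.2467]
ee_rot: [[-0.97, 0.241, 0.006], [0.241, 0.97, -0.001], [-0.006, -0.0, -1.0]]
wrist_force: [0.5, 0.8, 0.1]
gripper_width: 0.395
time_s: 9.6
tcp_pos: [0.3035, -0.4495, 0.246]
ee_rot: [[-0.969, 0.246, 0.005], [0.246, 0.969, -0.002], [-0.005, -0.001, -1.0]]
wrist_force: [0.7, -0.3, -0.1]
gripper_width: 0.397
shk xyz mm [-188.35 -297.55  245.96] F shk [ 0.75 -0.09 -0.12] M [-0.02 -0.16  0.02] t 9.6 w 34.51
```

View pics/s9.png

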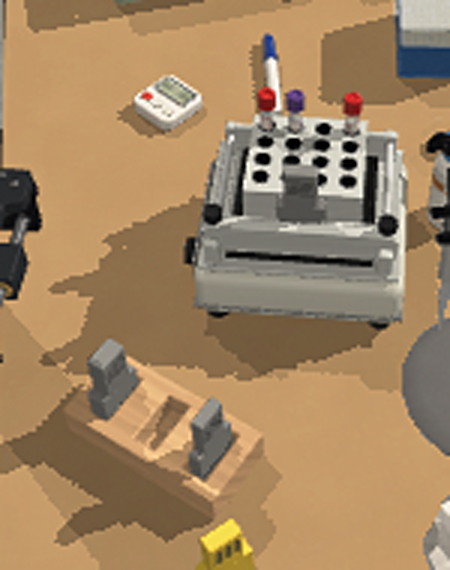

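View pics/t9.png

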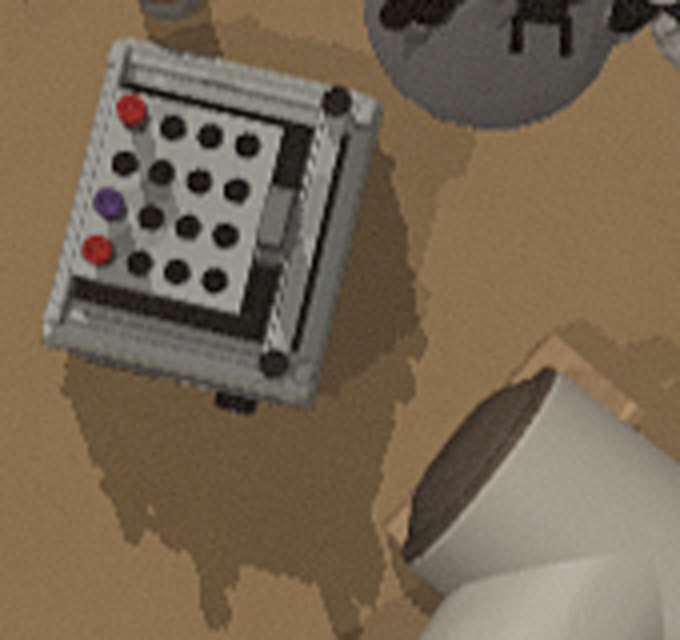

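Run:
```python
from geo import *
f=lambda n,X,o,k:((proj(n,X)-o)*k).round(0)[0].tolist()
for y in(0,-.015):
  for x in(-.015,.015): print(f("top",shk(x,y,.17),[200,130],8),f("scene",shk(x,y,.17),[225,130],8))
i=cv2.imread("pics/top9.png");zoom("s",i,(200,130,290,220),8,"pics/t10.png")
i=cv2.imread("pics/scene9.png");zoom("s",i,(225,130,305,200),8,"pics/s10.png")
for d in r.outline_of("top","strip_15")[:4]:print(d["score"],(np.array(d["rect"])*[512,384,512,384]).round(1))
```

```text
[506.0, 477.0] [231.0, 351.0]
[532.0, 372.0] [322.0, 356.0]
[559.0, 490.0] [226.0, 384.0]
[584.0, 385.0] [319.0, 390.0]
0.68 [262.  179.5 274.6 199.1]
0.48 [370.5 225.4 393.6 245.1]
0.4 [208.7 139.9 297.5 234.8]
```

View pics/t10.png

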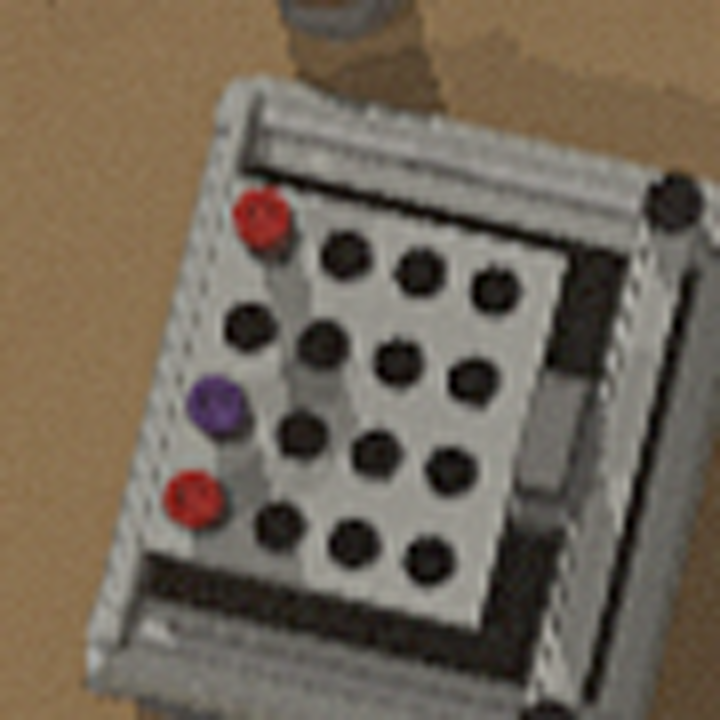

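View pics/s10.png

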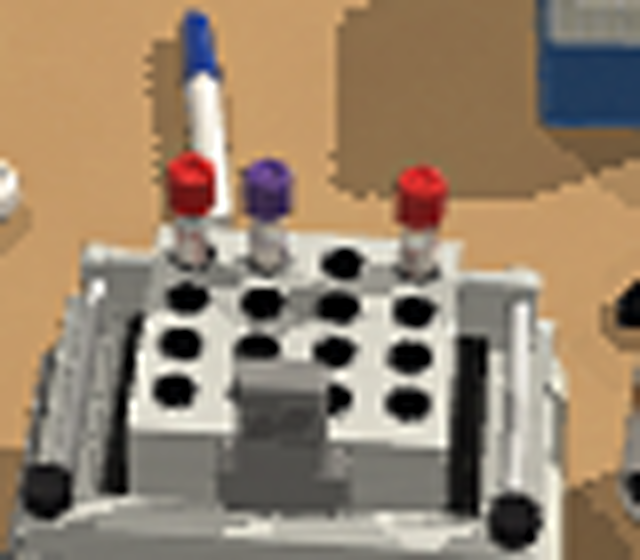

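Run:
```python
from geo import *
f=lambda n,X,o,k:((proj(n,X)-o)*k).round(0)[0].tolist()
for x in(-.055,.055): print(f("top",shk(x,0,.13),[200,130],8),f("scene",shk(x,0,.13),[225,130],8))
for y in(0,-.015):
  for x in(-.022,.022): print('body',f("top",shk(x,y,.128),[200,130],8),f("scene",shk(x,y,.128),[225,130],8))
```

```text
[474.0, 624.0] [115.0, 425.0]
[564.0, 252.0] [439.0, 445.0]
body [501.0, 513.0] [212.0, 435.0]
body [537.0, 364.0] [341.0, 443.0]
body [552.0, 525.0] [207.0, 468.0]
body [588.0, 376.0] [338.0, 476.0]
```

Run:
```python
from geo import *
loc();print(r.finish_job())
```

```text
shk xyz mm [-188.02 -293.6   245.91] F shk [ 0.19  0.34 -0.62] M [-0.03 -0.11 -0.03] t 9.75 w 34.94
the job is handed in; nothing more can be done
None
```

The 15 mm strip is seated upright in the gap, near the middle of the spring and touching the platform. I handed the job in at 9.75 s.

**Which strip:** the top camera put the gap at about 17.5 mm, so I tried the 15 mm strip first. It was the only one I had to try. The 12 mm and 18 mm strips were never touched and still stand in the rack.

**By feel:** there was no push until the foot reached the spring's bulge, about 20 mm above the platform. From there it took a steady 2–3.5 N all the way down. Then the force jumped to 7.5 N at the height where the foot should meet the platform, so I stopped and released it. I did not do a pull-up test, so "snug" rests on the push force alone.

**Last checks:**
- **Upright:** the strip looks upright against the block in both cameras. The raw outlines were about 2 mm off prediction, but the block's own corners showed the same offset, so I put it down to calibration.
- **Robot and bystanders:** the timer and pen look undisturbed in the last pictures, and the arm went nowhere near the bottle. The arm was clear of everything, with near-zero wrist force.

**One slip:** while I moved the arm aside for a first clear picture, the gripper brushed something solid to its right at about 11 N. I backed off at once, and nothing looked moved.

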